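# Pack the childcare tub and the pram caddy from the high chair tray

### The job

Make up tomorrow's two kits from the things on the high chair tray: the white tub with two compartments is for childcare and gets the tall beaker and the tall formula dispenser, one in each compartment; the white caddy with three compartments is for the pram and gets the teether ring lying flat in the wide compartment and the short beaker and the short dispenser, one in each small compartment. In either kit it does not matter which of the two equal compartments takes the beaker and which the dispenser, but beakers and dispensers must stand upright on the compartment floor, let go and at rest. Never tip a dispenser over, and leave the orange plate and the snack pot where they are.

Things in the scene. Friction and masses are not known exactly. Their poses are not given: they have to be found in the camera images.
- beaker_tall: Tall clear polypropylene beaker, open at the top, round, 100 mm high, outside 64 mm across at the rim narrowing evenly to 58 mm at the foot, wall 3 mm; about 45 g, rigid. Stands upright on the tray floor. Origin at the centre of its underside, z up through its mouth.
- beaker_short: Short clear polypropylene beaker, open at the top, round, 64 mm high, outside 58 mm across at the rim narrowing evenly to 52 mm at the foot, wall 3 mm; about 30 g, rigid. Stands upright on the tray floor. Origin at the centre of its underside, z up through its mouth.
- dispenser_tall: Tall aluminium formula dispenser, shaped like a pill on end (round, straight sides, rounded ends, small flat foot 34 mm across), with a ribbed twist cap that stays shut; 104 mm high, 50 mm across, about 160 g. Stands upright on the tray floor. Origin at the centre of its underside, z up through the cap.
- dispenser_short: Short aluminium formula dispenser of the same pill shape with a ribbed twist cap that stays shut; 68 mm high, 42 mm across, flat foot 29 mm across, about 90 g. Stands upright on the tray floor. Origin at the centre of its underside, z up through the cap.
- teether: Yellow silicone teether ring, stiff, lying flat on the tray floor: a round bar 14 mm thick bent into a circle, 76 mm across outside, 48 mm across the hole, so the middle of the bar lies 31 mm from the centre; about 40 g. Bumps under 2 mm high on half of its top. Origin at the centre of its underside (in the middle of the hole), z up.
- tub: Childcare kit: white open plastic tub, fixed on the table, 96 mm (its x) by 182 mm (y), walls 34 mm high, 4 mm thick, floor 4 mm thick. A cross wall at y = 0, 4 mm thick, 32 mm high, makes two equal compartments, inside 88 mm (x) by 85 mm (y), centred at x = 0, y = +44.5 and -44.5 mm. Carrying lugs on the y ends. Origin at the centre of its underside, z up.
- caddy: Pram kit: white open plastic caddy, fixed on the table, 190 mm (its x) by 182 mm (y), walls 34 mm high, 4 mm thick, floor 4 mm thick, inner walls 32 mm high. Wide compartment inside 91 (x) by 174 mm (y), centred at x = -45.5, y = 0 mm; two equal small ones, inside 87 (x) by 85 mm (y), centred at x = +47.5, y = +44.5 and -44.5 mm. Origin at the centre of its underside, z up.
- tray: Grey plastic high chair tray on the table, fixed, carrying the stock: 520 mm long (its x) by 370 mm (its y), its floor 10 mm above the table, with a round raised rim, its top 23 mm above the table, and a belly curve on the +y side. Origin at the centre of its underside, on the table, z up.
- plate: Bystander: orange divided toddler plate, round, 170 mm across and 24 mm high, three compartments, loose on the far end of the tray. Origin at the centre of its underside. To be left alone.
- snack_pot: Bystander: round white snack pot with a blue screw lid, 64 mm across and 51 mm high, loose on the tray between the stock and the plate. Origin at the centre of its underside. To be left alone.

How it is judged:
By the outcome, as a careful person would: the job done as asked, in the order asked, and still so for the second after the job is handed in, with the robot touching nothing.
It also fails if it takes over 122 s, if anything falls off the work surface, if the arm or the gripper's body presses on something with over 40 N, if the wrist force passes 120 N, or if a joint passes its speed limit or range.

### The arm

A 6-joint arm with a two-finger parallel gripper is mounted at the origin on the work surface. World frame = base frame: x ahead of the robot, y to its left, z up, the work surface at z = 0. Lengths are in m, angles in degrees, forces in N, time in s.
With the tool pointing down it reaches from about 0.4 to 0.825 m from the base axis. Payload 7 kg.
Tool frame: the origin (TCP) lies midway between the tips of the shut fingers; the grasp point (between the pads) lies ctrl.tcp_to_grasp behind it (ctrl.tcp_to_grasp is the distance from the TCP to the grasp point, in m); z points along the fingers, y is the line along which they close (so a half turn about z gives the same grasp; the last joint's range is limited). The gripper opens to 88 mm and grips with 3 to 60 N. Pads are 19 mm wide; open, the fingers measure 130 mm over their backs; the gripper's body (78 mm by 193 mm) begins 47 mm behind the grasp point.
Start: joints at [90.189, 20.546, 0.682, 0, -70.136, -16.507], TCP at [0.19, 0.648, 0.227] pointing down, gripper open.
Joint ranges: [-176.03, 176.03], [-82.01, 121.73], [-58.28, 71.71], [-173.87, 95.51], [-174.79, -0.11], [-173.66, 173.66]. Speed limits (degrees/s): [136.94, 136.94, 172.46, 180, 180, 180].

### API

Orientations are given as [roll, pitch, yaw] about the fixed x, y, z axes, in that order (R = Rz(yaw) Ry(pitch) Rx(roll)).
In Python, from plant import ctrl, imaging, close_job gives the robot as it stands.
- The arm moves only by the shell command python3 -m crank 'ROWS'. ROWS is JSON, a list of rows, each a list of 3 entries, a list of its own where there are three numbers: the shift along the world's x, y, z in m, then the turn, a rotation vector about the world's x, y, z in degrees, then the opening, from -1 (shut) to 1 (fully open), so that 0 is half open. A call has 1 to 12 rows; each row shifts and turns the commanded pose from where the row before left it; what a row does not reach is not made up. A row lasts 1/10 s, in which the tool goes at most 50 mm and 8.59 degrees, less where a joint would pass 70% of its speed; a pose out of reach is approached as far as the arm can. A call is refused whole if a number of a shift passes 0.05 or a number of a turn 8.59, either way. A call with a gripper value outside its range is refused whole. The fingers move at their own pace and stop on an object; the grip force is fixed at half the most. Time passes only in rows, so rows that do not move let the fingers close. It gives the time, the measured TCP pose, the force, the opening and the grip force at its end, in the units of the state.
- ctrl.get_obs(): the state, without advancing time (a new reading comes with each control period).
- imaging.snapshot(name): name is "scene" or "top"; returns (picture, depth): 480x640x3 uint8, blue, green, red; 480x640 float32, m along the optical axis (not along the pixel's ray), 0 where there is no reading.
- imaging.camera_model(name): a dict with "mtx" (3x3 intrinsics, pixels), "R" (3x3) and "t" (3): a world point X has camera coordinates R X + t. Camera axes: x right, y down, z forward; pixel columns grow to the right and rows downward; lengths in m; the calibration is good to about 2 mm. A picture is of the moment at which its call begins. camera_model takes no time and is no camera call.
- close_job(): hands the job in; it is judged then, once.
The state is a dict: "clock": time; "joint_pos": joint angles; "qvel": joint speeds; "tau": joint torques, N m; "tool_pos": TCP position; "orientation": TCP orientation; "force": force on the tool from outside, world axes, zero at the start; "moment": the same for the moment, N m; "opening": finger opening in m; "gripper_force": force on a finger pad.
Only numpy, scipy, OpenCV 4.12 (cv2) and the standard library are available. Lean on these libraries where they do the work, as an engineer would, in place of code of your own. Each camera call takes 0.05 s, during which the arm holds its last target. There are 200 camera calls.

## Working session

There is one attempt and no reset: what is moved stays moved. The work goes in short steps, Python scripts to look and compute and a shell command to move; the robot and the scene stay as the last step left them, time stands still between calls to the robot, and variables do not carry over. Pictures are saved under pics/ and viewed, at most 14 in all, crops included, and the job is handed in when it is done.

```bash
mkdir -p pics; ls; cat > h.py <<'E'
from plant import ctrl, imaging
import numpy as np, cv2
def snap(n,f=None):
    im,d=imaging.snapshot(n)
    if f: cv2.imwrite('pics/'+f,im)
    return im,d
def plane(n,uv,z):
    m=imaging.camera_model(n);K,R,t=[np.array(m[k]) for k in('mtx','R','t')]
    r=R.T@np.linalg.inv(K)@np.array([uv[0],uv[1],1.]);c=-R.T@t
    return c+r*(z-c[2])/r[2]
def cloud(n,d):
    m=imaging.camera_model(n);K,R,t=[np.array(m[k]) for k in('mtx','R','t')]
    v,u=np.mgrid[:480,:640];p=np.stack([u,v,np.ones_like(u)],-1)@np.linalg.inv(K).T*d[...,None]
    return (p-t.ravel())@R
E
python3 - <<'E'
from h import *
for n in('scene','top'):
    im,d=snap(n,n+'0.png'); m=imaging.camera_model(n); np.save('pics/%s0.npy'%n,d)
    print(n,m, -np.array(m['R']).T@np.array(m['t']))
print(ctrl.get_obs(), ctrl.tcp_to_grasp)
E
```

```text
pics
scene {'mtx': array([[515.83093029,   0.        , 318.20195123],
       [  0.        , 515.83093029, 241.77447109],
       [  0.        ,   0.        ,   1.        ]]), 'R': array([[ 0.24719985,  0.96880769,  0.01743234],
       [ 0.52044999, -0.11757918, -0.84575821],
       [-0.81732738,  0.21814396, -0.53328151]]), 't': array([-0.13992215, -0.30279019,  1.63729753])} [ 1.53038398 -0.25721074  0.61949238]
top {'mtx': array([[449.22842675,   0.        , 321.08170327],
       [  0.        , 449.22842675, 234.22448353],
       [  0.        ,   0.        ,   1.        ]]), 'R': array([[ 0.00437013, -0.99981128, -0.01892886],
       [-0.99411207, -0.00229422, -0.10833245],
       [ 0.10826858,  0.01929084, -0.99393449]]), 't': array([0.01036592, 0.62052385, 0.83188898])} [ 0.52675751 -0.00426025  0.89426224]
{'clock': 0.1, 'joint_pos': array([ 9.01888032e+01,  2.05858245e+01,  6.38352447e-01, -1.87927612e-02,
       -7.01343544e+01, -1.65074248e+01]), 'qvel': array([-0.04175462, -0.06266976,  0.09047011,  0.04777497, -0.00429882,
       -0.00885711]), 'tau': array([-1.24050868e-03, -5.84165311e+01,  2.93754995e+01,  7.01566815e+00,
        1.02622923e-02, -4.58205147e-05]), 'tool_pos': array([0.18955113, 0.64738206, 0.22572495]), 'orientation': array([ 1.79916526e+02, -6.31321685e-03, -1.63250158e+01]), 'force': array([-0.28060445,  0.22262986,  0.79825596]), 'moment': array([0.04306464, 0.01724021, 0.00158862]), 'gripper_force': 0.0, 'opening': 0.08759330245352273} 0.0188
```

View pics/top0.png

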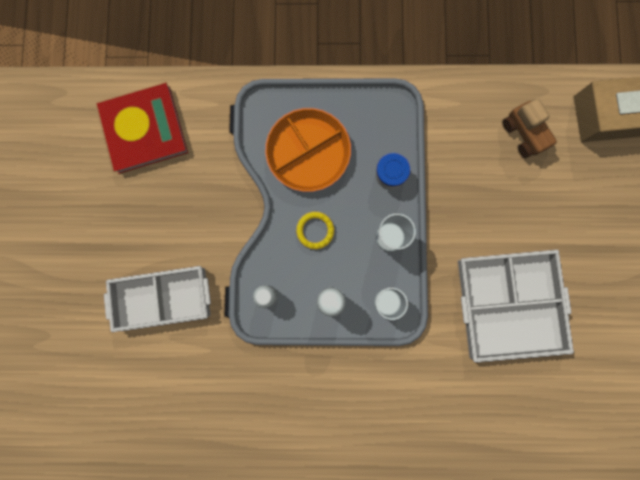

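View pics/scene0.png

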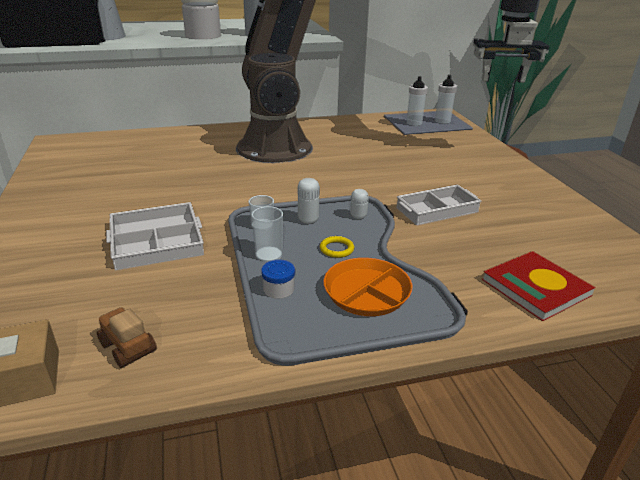

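The top view shows the tub at (157,298), the caddy at (517,305), the short and tall dispensers at (264,296) and (331,302), the short and tall beakers at (391,303) and (396,232), the teether at (315,230), and the pot at (393,169). The scene view agrees. Next I'll measure them and look at enlarged crops.

```bash
cat > m1.py <<'E'
from h import *
im=cv2.imread('pics/top0.png');d=np.load('pics/top0.npy');P=cloud('top',d)
hsv=cv2.cvtColor(im,cv2.COLOR_BGR2HSV)
def box(x0,x1,y0,y1):
    m=np.zeros(d.shape,bool);m[y0:y1,x0:x1]=1;return m
# teether
m=cv2.inRange(hsv,(22,120,80),(35,255,255)).astype(bool)&box(290,345,205,260)
print('teether z',np.percentile(P[m][:,2],[5,50,95]))
c=max(cv2.findContours(m.astype(np.uint8),0,1)[0],key=cv2.contourArea);e=cv2.fitEllipse(c)
print('teether',plane('top',e[0],.017),e)
for n,b in dict(dshort=(245,285,275,320),dtall=(312,355,280,325),bshort=(370,412,280,325),btall=(370,420,208,255),pot=(372,415,148,190)).items():
    q=P[box(*b)]; q=q[q[:,2]>.02]
    print(n,len(q),'z',np.round(np.percentile(q[:,2],[5,50,90,99]),4))
    for lo in(.02,.04,.05,.06,.07,.08,.1,.11):
        s=q[(q[:,2]>lo)&(q[:,2]<lo+.01)]
        if len(s)>5: print('  ',lo,len(s),np.round(np.r_[s.min(0)[:2],s.max(0)[:2]],3), np.round((s.min(0)+s.max(0))[:2]/2,3))
# kits: fit rect to walls
for n,b in dict(tub=(95,220,255,340),caddy=(450,585,240,370)).items():
    s=P[box(*b)];s=s[(s[:,2]>.026)&(s[:,2]<.042)]
    print(n,len(s),np.median(s[:,2]))
    r=cv2.minAreaRect(s[:,:2].astype(np.float32)*1000);print(r)
a=cv2.resize(im[195:330,235:425],None,fx=4,fy=4,interpolation=cv2.INTER_CUBIC);cv2.imwrite('pics/crop1.png',a)
E
python3 m1.py
```

```text
teether z [0.01837962 0.02251304 0.02561751]
teether [0.63060611 0.02512733 0.017     ] ((314.81787109375, 230.02139282226562), (36.72024154663086, 37.07220458984375), 114.62147521972656)
dshort 472 z [0.043  0.0753 0.0786 0.8943]
   0.02 9 [0.483 0.095 0.523 0.114] [0.503 0.105]
   0.04 9 [0.491 0.095 0.521 0.108] [0.506 0.101]
   0.05 13 [0.481 0.095 0.519 0.12 ] [0.5   0.107]
   0.06 63 [0.481 0.094 0.523 0.137] [0.502 0.115]
   0.07 345 [0.483 0.097 0.521 0.133] [0.502 0.115]
   0.08 6 [0.502 0.101 0.507 0.121] [0.504 0.111]
dtall 658 z [0.1013 0.1118 0.1147 0.8943]
   0.1 205 [ 0.47  -0.031  0.518  0.018] [ 0.494 -0.007]
   0.11 427 [ 0.474 -0.027  0.515  0.014] [ 0.495 -0.007]
bshort 409 z [0.0265 0.0652 0.0748 0.8943]
   0.02 35 [ 0.467 -0.141  0.514 -0.091] [ 0.491 -0.116]
   0.04 47 [ 0.466 -0.141  0.516 -0.089] [ 0.491 -0.115]
   0.05 43 [ 0.467 -0.142  0.515 -0.09 ] [ 0.491 -0.116]
   0.06 50 [ 0.466 -0.142  0.517 -0.089] [ 0.491 -0.115]
   0.07 175 [ 0.463 -0.144  0.519 -0.088] [ 0.491 -0.116]
btall 746 z [0.026  0.0841 0.1101 0.8943]
   0.02 54 [ 0.589 -0.15   0.644 -0.0
[... 253 characters left out ...]
08 62 [ 0.588 -0.151  0.647 -0.093] [ 0.617 -0.122]
   0.1 187 [ 0.587 -0.154  0.649 -0.091] [ 0.618 -0.123]
   0.11 64 [ 0.588 -0.153  0.648 -0.092] [ 0.618 -0.123]
pot 962 z [0.0353 0.0593 0.0614 0.0634]
   0.02 34 [ 0.712 -0.142  0.744 -0.095] [ 0.728 -0.118]
   0.04 9 [ 0.712 -0.123  0.735 -0.095] [ 0.724 -0.109]
   0.05 572 [ 0.711 -0.157  0.774 -0.094] [ 0.742 -0.125]
   0.06 316 [ 0.713 -0.154  0.773 -0.095] [ 0.743 -0.125]
tub 1427 0.03215668575986629
((495.774658203125, 327.40704345703125), (100.04662322998047, 202.67300415039062), 8.762110710144043)
caddy 2163 0.03206846539328477
((486.99993896484375, -356.1927795410156), (194.32855224609375, 202.96241760253906), 5.388754367828369)
```

```bash
python3 - <<'E'
import cv2
im=cv2.imread('pics/top0.png')
a=cv2.resize(im[240:370,450:585],None,fx=3,fy=3,interpolation=cv2.INTER_CUBIC);b=cv2.resize(im[240:370,95:225],None,fx=3,fy=3,interpolation=cv2.INTER_CUBIC)
cv2.imwrite('pics/crop2.png',cv2.hconcat([b,a]))
E
```

```text
(no output)
```

View pics/crop1.png

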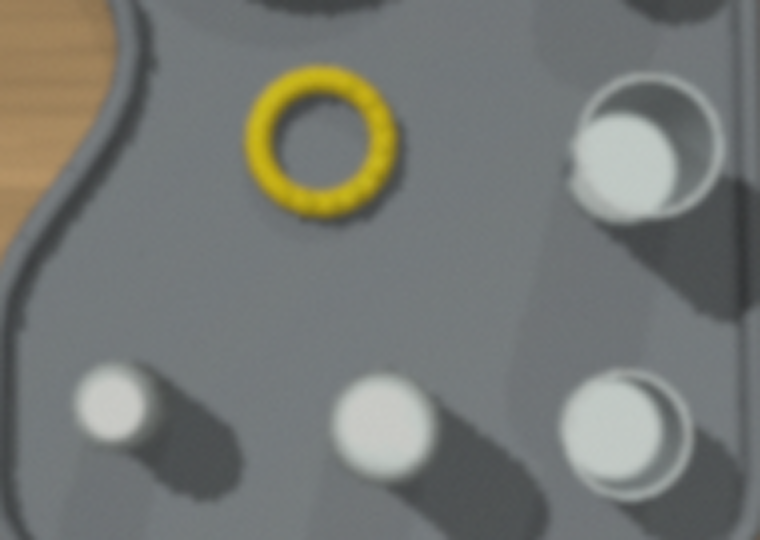

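View pics/crop2.png

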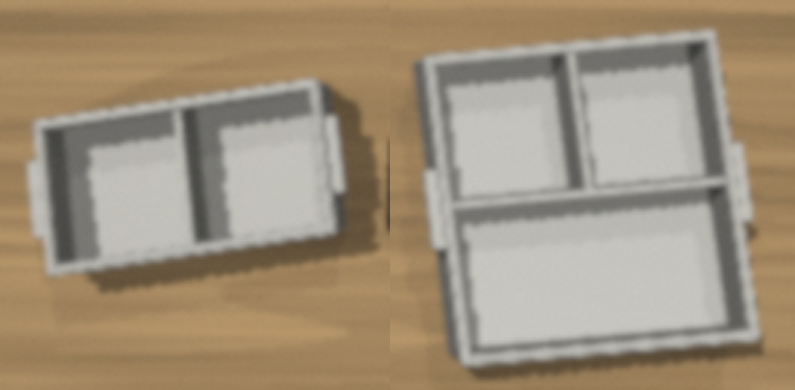

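The crops show clear rims and foot discs. Both kits have their long axis turned slightly, and the heights and diameters match the given sizes. I have:

| Item | x (m) | y (m) | Yaw |
|---|---|---|---|
| Tall beaker | .618 | -.1225 | – |
| Tall dispenser | .494 | -.007 | – |
| Short beaker | .491 | -.116 | – |
| Short dispenser | .502 | .115 | – |
| Teether | .631 | .025 | – |
| Tub | .496 | .3275 | 8.8° |
| Caddy | .487 | -.356 | 5.4° |

I'll start with the tall beaker, closing along the tub's x.

```bash
python3 -m crank '[[[0.026,-0.048,0],[0,0,-5.4],1],[[0.026,-0.048,0],[0,0,-5.4],1],[[0.026,-0.048,0],[0,0,-5.4],1],[[0.026,-0.048,0],[0,0,-5.4],1],[[0.026,-0.048,0],[0,0,-5.4],1],[[0.026,-0.048,0],[0,0,-5.4],1],[[0.026,-0.048,0],[0,0,-5.4],1],[[0.026,-0.048,0],[0,0,-5.4],1],[[0.026,-0.048,0],[0,0,-5.4],1],[[0.026,-0.048,0],[0,0,-5.4],1],[[0.026,-0.048,0],[0,0,-5.4],1],[[0.026,-0.048,0],[0,0,-5.4],1]]'
```

```text
clock: 1.3
tool_pos: [0.4758, 0.1183, 0.2267]
orientation: [-180.0, 0.0, -81.3]
force: [1.8, 0.1, 0.1]
opening: 0.0876
gripper_force: 0.0
```

```bash
python3 -m crank '[[[0.023,-0.039,0],[0,0,0],1],[[0.023,-0.039,0],[0,0,0],1],[[0.023,-0.039,0],[0,0,0],1],[[0.023,-0.039,0],[0,0,0],1],[[0.024,-0.0385,0],[0,0,0],1],[[0,0,-0.03],[0,0,0],1],[[0,0,-0.03],[0,0,0],1],[[0,0,0],[0,0,0],1],[[0,0,0],[0,0,0],1],[[0,0,0],[0,0,0],1]]'
python3 - <<'E'
from h import *
snap('top','a1.png')
s,_=snap('scene'); t=cv2.imread('pics/a1.png')
cv2.imwrite('pics/a1.png',cv2.hconcat([cv2.resize(t[150:350,230:430],(400,400)),cv2.resize(s[120:320,200:400],(400,400))]))
E
```

```text
clock: 2.3
tool_pos: [0.5924, -0.074, 0.1684]
orientation: [-179.9, -0.0, -81.1]
force: [0.2, -0.3, 1.4]
opening: 0.0877
gripper_force: 0.0
```

View pics/a1.png

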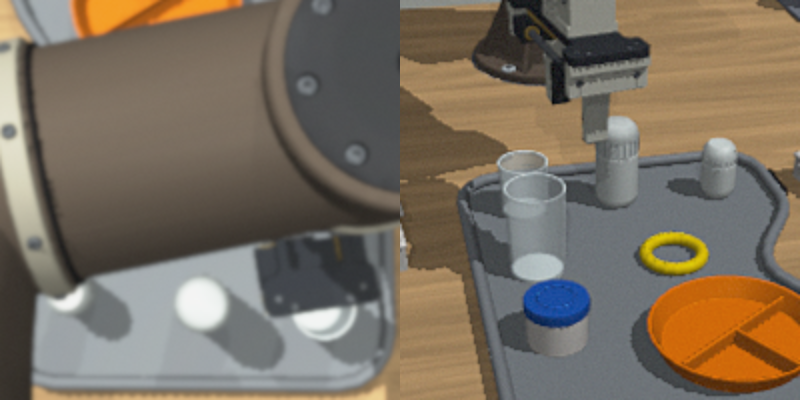

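The arm occludes the top view, but the scene view shows the gripper short of the tall beaker. Its rows weren't fully reached, so I'll correct from the measured pose.

```bash
python3 -m crank '[[[0.013,-0.024,0],[0,0,0],1],[[0.0125,-0.0245,0],[0,0,0],1],[[0,0,0],[0,0,0],1],[[0,0,0],[0,0,0],1],[[0,0,0],[0,0,0],1]]'
```

```text
clock: 2.9
tool_pos: [0.6168, -0.1223, 0.1672]
orientation: [-180.0, 0.0, -81.1]
force: [0.5, -0.3, -0.7]
opening: 0.0874
gripper_force: 0.0
```

```bash
python3 -m crank '[[[0.001,0,-0.028],[0,0,0],1],[[0,0,-0.028],[0,0,0],1],[[0,0,-0.028],[0,0,0],1],[[0,0,-0.027],[0,0,0],1],[[0,0,0],[0,0,0],1],[[0,0,0],[0,0,0],1],[[0,0,0],[0,0,0],-1],[[0,0,0],[0,0,0],-1],[[0,0,0],[0,0,0],-1],[[0,0,0],[0,0,0],-1],[[0,0,0],[0,0,0],-1]]'
```

```text
clock: 4.0
tool_pos: [0.6182, -0.1229, 0.0566]
orientation: [-179.9, -0.0, -81.1]
force: [-2.6, -0.2, 7.6]
opening: 0.0635
gripper_force: 29.9
```

```bash
python3 -m crank '[[[0,0,0.01],[0,0,0],-1],[[0,0,0.03],[0,0,0],-1],[[0,0,0.04],[0,0,0],-1],[[0,0,0.04],[0,0,0],-1],[[-0.008,0.031,0],[0,0,0],-1],[[-0.008,0.031,0],[0,0,0],-1],[[-0.008,0.031,0],[0,0,0],-1],[[-0.008,0.031,0],[0,0,0],-1],[[-0.008,0.031,0],[0,0,0],-1],[[-0.008,0.031,0],[0,0,0],-1],[[-0.008,0.031,0],[0,0,0],-1],[[-0.008,0.031,0],[0,0,0],-1]]'
python3 -m crank '[[[-0.008,0.031,0],[0,0,0],-1],[[-0.008,0.031,0],[0,0,0],-1],[[-0.008,0.031,0],[0,0,0],-1],[[-0.008,0.031,0],[0,0,0],-1],[[-0.008,0.031,0],[0,0,0],-1],[[-0.008,0.031,0],[0,0,0],-1],[[-0.008,0.031,0],[0,0,0],-1],[[-0.008,0.031,0],[0,0,0],-1],[[0,0,0],[0,0,0],-1],[[0,0,0],[0,0,0],-1],[[0,0,0],[0,0,0],-1]]'
```

```text
clock: 5.2
tool_pos: [0.5534, 0.1264, 0.1762]
orientation: [-180.0, 0.0, -81.1]
force: [0.5, -0.5, -0.3]
opening: 0.0631
gripper_force: 30.0
clock: 6.3
tool_pos: [0.4899, 0.3726, 0.1758]
orientation: [180.0, -0.0, -81.1]
force: [-0.3, 0.6, -0.1]
opening: 0.0629
gripper_force: 30.0
```

```bash
python3 -m crank '[[[-0.001,-0.001,-0.03],[0,0,0],-1],[[0,0,-0.03],[0,0,0],-1],[[0,0,-0.03],[0,0,0],-1],[[0,0,-0.02],[0,0,0],-1],[[0,0,-0.008],[0,0,0],-1],[[0,0,-0.004],[0,0,0],-1],[[0,0,0],[0,0,0],-1],[[0,0,0],[0,0,0],-1]]'
python3 - <<'E'
from h import *
s,_=snap('scene')
cv2.imwrite('pics/a2.png',cv2.resize(s[120:260,360:520],None,fx=4,fy=4))
E
```

```text
clock: 7.1
tool_pos: [0.4896, 0.3727, 0.0548]
orientation: [-179.9, 0.1, -81.1]
force: [-0.2, -0.2, -0.0]
opening: 0.0627
gripper_force: 30.0
```

View pics/a2.png

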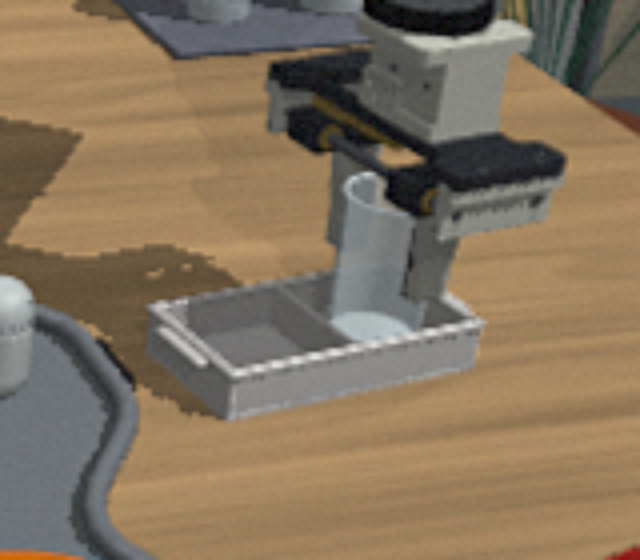

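The beaker is upright in the far compartment, just above the floor at about (370,325) in the crop. I'll lower it, release and lift.

```bash
python3 -m crank '[[[0,0,-0.002],[0,0,0],-1],[[0,0,-0.0015],[0,0,0],-1],[[0,0,0],[0,0,0],-1],[[0,0,0],[0,0,0],-1]]'; python3 -m crank '[[[0,0,-0.0005],[0,0,0],-1],[[0,0,0],[0,0,0],-0.2],[[0,0,0],[0,0,0],1],[[0,0,0],[0,0,0],1],[[0,0,0],[0,0,0],1],[[0,0,0.01],[0,0,0],1],[[0,0,0.03],[0,0,0],1],[[0,0,0.04],[0,0,0],1],[[0,0,0.04],[0,0,0],1]]'
```

```text
clock: 7.55
tool_pos: [0.4891, 0.3725, 0.0505]
orientation: [-180.0, 0.0, -81.1]
force: [-1.6, -0.5, 4.5]
opening: 0.0632
gripper_force: 29.9
clock: 8.45
tool_pos: [0.4888, 0.3718, 0.1712]
orientation: [180.0, -0.0, -81.1]
force: [0.7, 0.9, 0.4]
opening: 0.0875
gripper_force: 0.0
```

```bash
python3 -m crank '[[[0,-0.038,0],[0,0,0],1],[[0.001,-0.038,0],[0,0,0],1],[[0,-0.038,0],[0,0,0],1],[[0.001,-0.038,0],[0,0,0],1],[[0,-0.038,0],[0,0,0],1],[[0.001,-0.038,0],[0,0,0],1],[[0,-0.038,0],[0,0,0],1],[[0.001,-0.038,0],[0,0,0],1],[[0,-0.038,0],[0,0,0],1],[[0.001,-0.037,0],[0,0,0],1],[[0,0,0],[0,0,0],1],[[0,0,0],[0,0,0],1]]'; python3 -c "
from h import *
P=cloud('scene',snap('scene')[1]);q=P.reshape(-1,3)
s=q[(abs(q[:,0]-.494)<.04)&(abs(q[:,1]+.007)<.04)&(q[:,2]>.03)&(q[:,2]<.12)]
print(len(s),s.min(0),s.max(0))"
```

```text
clock: 9.65
tool_pos: [0.494, -0.0076, 0.1701]
orientation: [-180.0, 0.0, -81.2]
force: [0.3, -0.2, -1.1]
opening: 0.0878
gripper_force: 0.0
794 [ 0.47611072 -0.03250241  0.03022629] [0.52386307 0.01826865 0.11348815]
```

```bash
python3 -m crank '[[[0,0,-0.03],[0,0,0],1],[[0,0,-0.03],[0,0,0],1],[[0,0,-0.03],[0,0,0],1],[[0,0,-0.027],[0,0,0],1],[[0,0,0],[0,0,0],1],[[0,0,0],[0,0,0],1],[[0,0,0],[0,0,0],-0.1],[[0,0,0],[0,0,0],-0.5],[[0,0,0],[0,0,0],-1],[[0,0,0],[0,0,0],-1],[[0,0,0],[0,0,0],-1],[[0,0,0],[0,0,0],-1]]'
```

```text
clock: 10.9
tool_pos: [0.494, -0.0068, 0.0528]
orientation: [-180.0, 0.0, -81.1]
force: [-2.0, 0.8, 1.9]
opening: 0.0493
gripper_force: 30.0
```

```bash
python3 -m crank '[[[0,0,0.01],[0,0,0],-1],[[0,0,0.03],[0,0,0],-1],[[0,0,0.04],[0,0,0],-1],[[0,0,0.04],[0,0,0],-1],[[0.001,0.02,0],[0,0,0],-1],[[0.001,0.03,0],[0,0,0],-1],[[0.001,0.03,0],[0,0,0],-1],[[0.001,0.03,0],[0,0,0],-1],[[0.001,0.03,0],[0,0,0],-1],[[0.001,0.03,0],[0,0,0],-1],[[0.001,0.03,0],[0,0,0],-1],[[0.001,0.03,0],[0,0,0],-1]]'
python3 -m crank '[[[0.001,0.03,0],[0,0,0],-1],[[0,0.03,0],[0,0,0],-1],[[0,0,0],[0,0,0],-1],[[0,0,0],[0,0,0],-1],[[0,0,0],[0,0,0],-1]]'
```

```text
clock: 12.1
tool_pos: [0.5016, 0.2243, 0.1731]
orientation: [180.0, 0.0, -81.1]
force: [-0.1, -0.7, -1.6]
opening: 0.0493
gripper_force: 30.0
clock: 12.6
tool_pos: [0.5026, 0.2825, 0.1726]
orientation: [180.0, -0.0, -81.1]
force: [-0.0, -0.5, -2.9]
opening: 0.0494
gripper_force: 30.0
```

```bash
python3 -m crank '[[[0,0.001,-0.03],[0,0,0],-1],[[0,0,-0.03],[0,0,0],-1],[[0,0,-0.03],[0,0,0],-1],[[0,0,-0.02],[0,0,0],-1],[[0,0,-0.009],[0,0,0],-1],[[0,0,-0.004],[0,0,0],-1],[[0,0,0],[0,0,0],-1],[[0,0,0],[0,0,0],-1],[[0,0,0],[0,0,0],-1]]'
python3 - <<'E'
from h import *
s,_=snap('scene')
cv2.imwrite('pics/a3.png',cv2.resize(s[120:260,360:520],None,fx=4,fy=4))
E
```

```text
clock: 13.5
tool_pos: [0.5035, 0.2847, 0.0507]
orientation: [-179.9, 0.1, -81.1]
force: [-0.5, -0.3, -1.6]
opening: 0.0494
gripper_force: 30.0
```

View pics/a3.png

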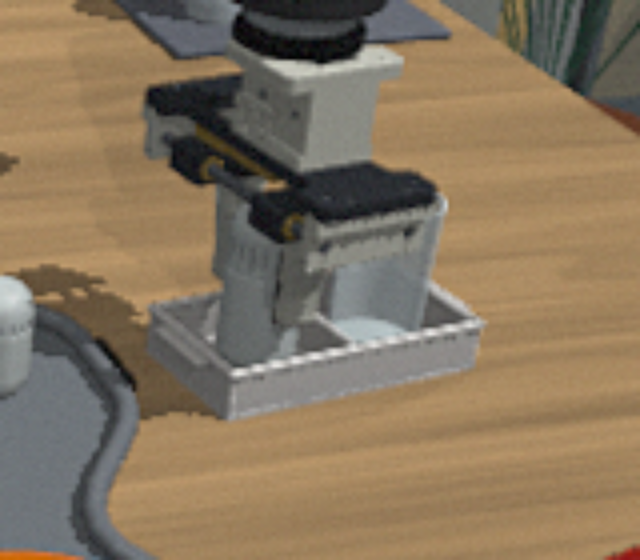

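The tall dispenser hangs upright in the near compartment at about (250,330) in the crop, next to the standing beaker. I'll lower it and release.

```bash
python3 -m crank '[[[0,0,-0.002],[0,0,0],-1],[[0,0,-0.0015],[0,0,0],-1],[[0,0,0],[0,0,0],-1],[[0,0,0],[0,0,0],-1],[[0,0,0],[0,0,0],-1]]'
```

```text
clock: 14.05
tool_pos: [0.5031, 0.2844, 0.0468]
orientation: [-180.0, 0.0, -81.1]
force: [-1.5, -0.4, 4.8]
opening: 0.0496
gripper_force: 30.0
```

```bash
python3 -m crank '[[[0,0,0],[0,0,0],0.2],[[0,0,0],[0,0,0],0.6],[[0,0,0],[0,0,0],1],[[0,0,0],[0,0,0],1],[[0,0,0],[0,0,0],1],[[0,0,0.01],[0,0,0],1],[[0,0,0.03],[0,0,0],1],[[0,0,0.04],[0,0,0],1],[[0,0,0.04],[0,0,0],1],[[0,0,0],[0,0,0],1]]'
python3 -m crank '[[[0.012,-0.024,0],[0,0,7.9],1],[[0.012,-0.024,0],[0,0,7.9],1],[[0.012,-0.024,0],[0,0,7.9],1],[[0.012,-0.024,0],[0,0,7.9],1],[[0.012,-0.024,0],[0,0,7.9],1],[[0.012,-0.024,0],[0,0,7.9],1],[[0.012,-0.024,0],[0,0,7.9],1],[[0.012,-0.024,0],[0,0,7.9],1],[[0.012,-0.024,0],[0,0,7.9],1],[[0.012,-0.024,0],[0,0,7.9],1],[[0.008,-0.019,0],[0,0,7.5],1],[[0,0,0],[0,0,0],1]]'
python3 -m crank '[[[0,0,0],[0,0,0],1],[[0,0,0],[0,0,0],1]]'
python3 - <<'E'
from h import *
s,d=snap('scene','b1.png'); t,_=snap('top')
m=cv2.inRange(cv2.cvtColor(s,cv2.COLOR_BGR2HSV),(22,120,80),(35,255,255))[230:270,310:365]
c=max(cv2.findContours(m,0,1)[0],key=cv2.contourArea);e=cv2.fitEllipse(c);print(plane('scene',(e[0][0]+310,e[0][1]+230),.017),e)
cv2.imwrite('pics/b1.png',cv2.hconcat([cv2.resize(s[140:280,360:500],(400,400)),cv2.resize(s[130:330,210:410],(400,400))]))
E
```

```text
clock: 15.05
tool_pos: [0.5057, 0.2864, 0.173]
orientation: [-179.5, 0.3, -81.0]
force: [-0.7, -0.7, 0.1]
opening: 0.0874
gripper_force: 0.0
clock: 16.25
tool_pos: [0.6316, 0.023, 0.1663]
orientation: [180.0, -0.0, 5.5]
force: [0.0, -0.2, -0.3]
opening: 0.0879
gripper_force: 0.0
clock: 16.45
tool_pos: [0.6307, 0.0256, 0.1663]
orientation: [-180.0, -0.0, 5.3]
force: [-0.9, 0.1, 0.3]
opening: 0.0878
gripper_force: 0.0
[0.63330472 0.02354559 0.017     ] ((26.573598861694336, 16.24363899230957), (20.621265411376953, 33.747947692871094), 92.70740509033203)
```

View pics/b1.png

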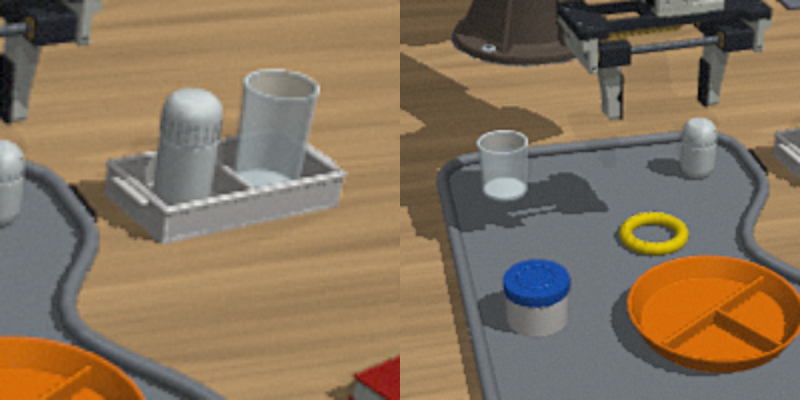

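The tub kit is done, with both items standing upright. The teether is below the gripper, and the two views agree on it to within 3 mm. I'll descend to just above the tray floor.

```bash
python3 -m crank '[[[0.001,-0.001,-0.04],[0,0,0],1],[[0,0,-0.04],[0,0,0],1],[[0,0,-0.04],[0,0,0],1],[[0,0,-0.02],[0,0,0],1],[[0,0,-0.008],[0,0,0],1],[[0,0,-0.004],[0,0,0],1],[[0,0,0],[0,0,0],1],[[0,0,0],[0,0,0],1],[[0,0,0],[0,0,0],1]]'
```

```text
clock: 17.45
tool_pos: [0.6328, 0.0245, 0.0155]
orientation: [-180.0, -0.1, 5.4]
force: [0.5, 0.3, -0.3]
opening: 0.0874
gripper_force: 0.0
```

```bash
python3 -m crank '[[[-0.001,0,-0.003],[0,0,0],1],[[0,0,0],[0,0,0],1],[[0,0,0],[0,0,0],-1],[[0,0,0],[0,0,0],-1],[[0,0,0],[0,0,0],-1],[[0,0,0],[0,0,0],-1]]'; python3 -m crank '[[[0,0,0.01],[0,0,0],-1],[[0,0,0.03],[0,0,0],-1],[[0,0,0.03],[0,0,0],-1],[[0,0,0],[0,0,0],-1],[[0,0,0],[0,0,0],-1]]'
python3 - <<'E'
from h import *
s,d=snap('scene'); 
cv2.imwrite('pics/b2.png',cv2.resize(s[130:280,230:400],None,fx=4,fy=4))
E
```

```text
clock: 18.05
tool_pos: [0.6309, 0.0242, 0.0111]
orientation: [180.0, 0.0, 5.4]
force: [-0.5, -0.4, 0.2]
opening: 0.0739
gripper_force: 30.0
clock: 18.55
tool_pos: [0.6314, 0.0244, 0.0825]
orientation: [-180.0, -0.1, 5.4]
force: [-0.1, 0.2, -0.3]
opening: 0.0738
gripper_force: 30.0
```

View pics/b2.png

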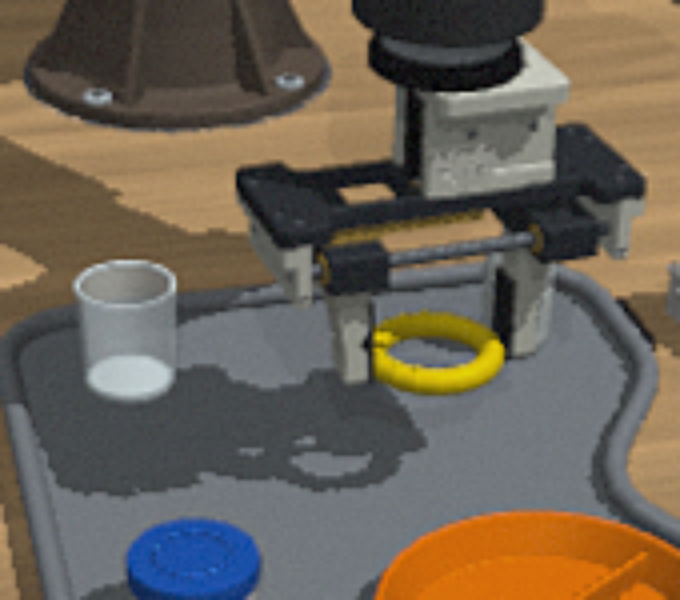

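The ring is held level between the pads. I'll raise it and carry it to the wide compartment of the caddy.

```bash
python3 -m crank '[[[0,0,0.03],[0,0,0],-1],[[0,0,0.03],[0,0,0],-1],[[-0.015,-0.032,0],[0,0,0],-1],[[-0.016,-0.032,0],[0,0,0],-1],[[-0.016,-0.032,0],[0,0,0],-1],[[-0.016,-0.032,0],[0,0,0],-1],[[-0.016,-0.032,0],[0,0,0],-1],[[-0.016,-0.032,0],[0,0,0],-1],[[-0.016,-0.032,0],[0,0,0],-1],[[-0.016,-0.032,0],[0,0,0],-1],[[-0.016,-0.032,0],[0,0,0],-1],[[-0.016,-0.032,0],[0,0,0],-1]]'; python3 -m crank '[[[-0.016,-0.032,0],[0,0,0],-1],[[-0.015,-0.032,0],[0,0,0],-1],[[0,0,0],[0,0,0],-1],[[0,0,0],[0,0,0],-1],[[0,0,0],[0,0,0],-1]]'
```

```text
clock: 19.8
tool_pos: [0.4705, -0.2967, 0.1401]
orientation: [-180.0, 0.1, 5.4]
force: [0.6, -1.4, -0.9]
opening: 0.0741
gripper_force: 30.0
clock: 20.3
tool_pos: [0.4408, -0.3593, 0.1404]
orientation: [-180.0, 0.1, 5.4]
force: [0.4, 1.3, -0.4]
opening: 0.0739
gripper_force: 30.0
```

```bash
python3 -m crank '[[[0.001,-0.001,-0.04],[0,0,0],-1],[[0,0,-0.04],[0,0,0],-1],[[0,0,-0.03],[0,0,0],-1],[[0,0,-0.01],[0,0,0],-1],[[0,0,-0.008],[0,0,0],-1],[[0,0,0],[0,0,0],-1],[[0,0,0],[0,0,0],-1],[[0,0,0],[0,0,0],-1]]'
```

```text
clock: 21.1
tool_pos: [0.4429, -0.3611, 0.0145]
orientation: [179.9, -0.1, 5.4]
force: [0.2, 0.1, -0.3]
opening: 0.0742
gripper_force: 30.0
```

```bash
python3 -m crank '[[[-0.001,0,-0.005],[0,0,0],-1],[[0,0,-0.002],[0,0,0],-1],[[0,0,0],[0,0,0],-1],[[0,0,0],[0,0,0],-1]]';  python3 -m crank '[[[0,0,0],[0,0,0],1],[[0,0,0],[0,0,0],1],[[0,0,0],[0,0,0],1],[[0,0,0],[0,0,0],1],[[0,0,0.02],[0,0,0],1],[[0,0,0.04],[0,0,0],1],[[0,0,0.04],[0,0,0],1],[[0,0,0.02],[0,0,0],1],[[0,0,0],[0,0,0],1],[[0,0,0],[0,0,0],1]]'
```

```text
clock: 21.5
tool_pos: [0.4409, -0.3608, 0.0061]
orientation: [-180.0, 0.0, 5.4]
force: [0.1, -0.4, 0.1]
opening: 0.0739
gripper_force: 30.0
clock: 22.5
tool_pos: [0.441, -0.3607, 0.1264]
orientation: [180.0, -0.1, 5.4]
force: [-0.4, 0.1, -1.1]
opening: 0.0873
gripper_force: 0.0
```

```bash
python3 -m crank '[[[0.006,0.03,0],[0,0,0],1],[[0.006,0.03,0],[0,0,0],1],[[0.006,0.03,0],[0,0,0],1],[[0.006,0.031,0],[0,0,0],1],[[0.006,0.031,0],[0,0,0],1],[[0.006,0.031,0],[0,0,0],1],[[0.007,0.031,0],[0,0,0],1],[[0.007,0.031,0],[0,0,0],1],[[0,0,0],[0,0,0],1],[[0,0,0],[0,0,0],1],[[0,0,0],[0,0,0],1]]'
python3 - <<'E'
from h import *
s,d=snap('scene')
P=cloud('scene',d);q=P.reshape(-1,3)
s1=q[(abs(q[:,0]-.491)<.04)&(abs(q[:,1]+.115)<.04)&(q[:,2]>.05)&(q[:,2]<.085)];print(len(s1),s1.min(0),s1.max(0))
cv2.imwrite('pics/b3.png',cv2.resize(s[150:280,90:290],None,fx=4,fy=4))
E
```

```text
clock: 23.6
tool_pos: [0.4902, -0.1162, 0.1252]
orientation: [180.0, 0.1, 5.4]
force: [0.3, 0.2, 0.1]
opening: 0.0876
gripper_force: 0.0
409 [ 0.46144813 -0.14431246  0.05013633] [ 0.52103383 -0.08903684  0.07406839]
```

View pics/b3.png

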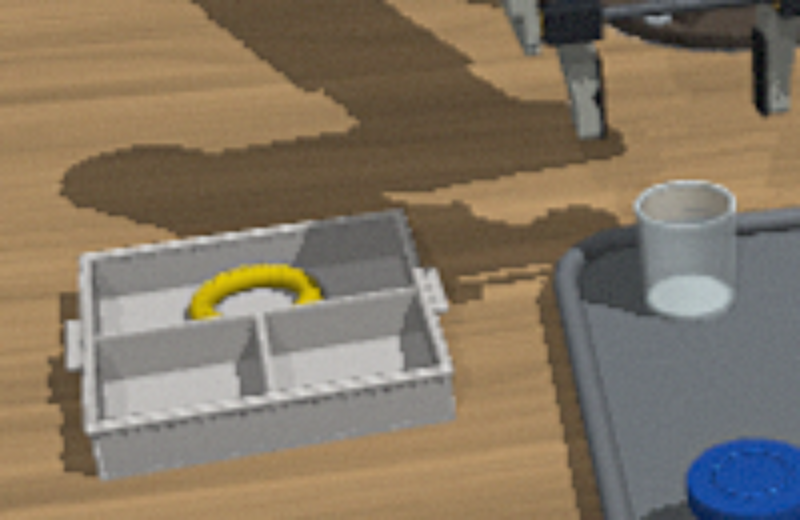

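The teether lies flat in the wide compartment, at about (255,290) in the crop. The short beaker is centred at (.491,-.116), right below the gripper.

```bash
python3 -m crank '[[[0,0,-0.03],[0,0,0],1],[[0,0,-0.03],[0,0,0],1],[[0,0,-0.022],[0,0,0],1],[[0,0,0],[0,0,0],1],[[0,0,0],[0,0,0],1],[[0,0,0],[0,0,0],1],[[0,0,0],[0,0,0],-1],[[0,0,0],[0,0,0],-1],[[0,0,0],[0,0,0],-1],[[0,0,0],[0,0,0],-1],[[0,0,0],[0,0,0],-1]]'
```

```text
clock: 24.75
tool_pos: [0.4911, -0.1158, 0.0443]
orientation: [180.0, -0.0, 5.4]
force: [-0.7, 0.6, 1.7]
opening: 0.0567
gripper_force: 30.0
```

```bash
python3 -m crank '[[[0,0,0.01],[0,0,0],-1],[[0,0,0.03],[0,0,0],-1],[[0,0,0.03],[0,0,0],-1],[[0.004,-0.025,0],[0,0,0],-1],[[0.005,-0.029,0],[0,0,0],-1],[[0.005,-0.029,0],[0,0,0],-1],[[0.005,-0.029,0],[0,0,0],-1],[[0.005,-0.029,0],[0,0,0],-1],[[0.005,-0.029,0],[0,0,0],-1],[[0.005,-0.029,0],[0,0,0],-1],[[0.005,-0.029,0],[0,0,0],-1],[[0.005,-0.029,0],[0,0,0],-1]]'
python3 -m crank '[[[0.004,-0.023,0],[0,0,0],-1],[[0,0,0],[0,0,0],-1],[[0,0,0],[0,0,0],-1],[[0,0,0],[0,0,0],-1]]'
```

```text
clock: 25.95
tool_pos: [0.535, -0.374, 0.1147]
orientation: [180.0, -0.0, 5.4]
force: [0.4, -0.1, -0.9]
opening: 0.0564
gripper_force: 30.0
clock: 26.35
tool_pos: [0.5387, -0.3952, 0.1143]
orientation: [-180.0, 0.0, 5.4]
force: [0.4, 0.2, -0.4]
opening: 0.0565
gripper_force: 30.0
```

Target z is .0383, so I'll go to about .041 first.

```bash
python3 -m crank '[[[0,0,-0.03],[0,0,0],-1],[[0,0,-0.03],[0,0,0],-1],[[0,0,-0.012],[0,0,0],-1],[[0,0,0],[0,0,0],-1],[[0,0,0],[0,0,0],-1],[[0,0,-0.002],[0,0,0],-1],[[0,0,-0.0015],[0,0,0],-1],[[0,0,0],[0,0,0],-1],[[0,0,0],[0,0,0],-1]]'
```

```text
clock: 27.25
tool_pos: [0.5391, -0.3959, 0.039]
orientation: [180.0, -0.0, 5.4]
force: [1.0, -0.3, -0.2]
opening: 0.0564
gripper_force: 30.0
```

```bash
python3 -m crank '[[[0,0,-0.0005],[0,0,0],-1],[[0,0,0],[0,0,0],0.4],[[0,0,0],[0,0,0],1],[[0,0,0],[0,0,0],1],[[0,0,0],[0,0,0],1],[[0,0,0.01],[0,0,0],1],[[0,0,0.03],[0,0,0],1],[[0,0,0.04],[0,0,0],1],[[0,0,0],[0,0,0],1]]'
python3 -m crank '[[[-0.002,0.03,0],[0,0,-4],1],[[-0.002,0.03,0],[0,0,-4],1],[[-0.002,0.03,0],[0,0,-4],1],[[-0.002,0.03,0],[0,0,-4],1],[[-0.002,0.03,0],[0,0,-4],1],[[-0.002,0.03,0],[0,0,-4],1],[[-0.002,0.03,0],[0,0,-4],1],[[-0.002,0.03,0],[0,0,-4],1],[[-0.002,0.03,0],[0,0,-4],1],[[-0.002,0.03,0],[0,0,-4],1],[[-0.002,0.03,0],[0,0,-4],1],[[-0.002,0.03,0],[0,0,-1],1]]'
python3 -m crank '[[[-0.003,0.03,0],[0,0,0],1],[[-0.003,0.03,0],[0,0,0],1],[[-0.003,0.03,0],[0,0,0],1],[[-0.003,0.03,0],[0,0,0],1],[[-0.001,0.031,0],[0,0,0],1],[[0,0,0],[0,0,0],1],[[0,0,0],[0,0,0],1],[[0,0,0],[0,0,0],1]]'
python3 - <<'E'
from h import *
s,d=snap('scene')
P=cloud('scene',d);q=P.reshape(-1,3)
s1=q[(abs(q[:,0]-.502)<.04)&(abs(q[:,1]-.115)<.04)&(q[:,2]>.03)&(q[:,2]<.085)];print(len(s1),s1.min(0),s1.max(0))
cv2.imwrite('pics/b4.png',cv2.hconcat([cv2.resize(s[160:290,90:230],(400,371)),cv2.resize(s[120:250,290:430],(400,371))]))
E
```

```text
clock: 28.15
tool_pos: [0.5422, -0.3977, 0.1252]
orientation: [179.7, -0.5, 5.5]
force: [0.6, -0.4, 0.9]
opening: 0.0876
gripper_force: 0.0
clock: 29.35
tool_pos: [0.5151, -0.0345, 0.119]
orientation: [-179.9, -0.1, -39.8]
force: [0.3, -0.2, -0.6]
opening: 0.0874
gripper_force: 0.0
clock: 30.15
tool_pos: [0.5019, 0.1148, 0.1184]
orientation: [-180.0, -0.0, -39.6]
force: [-0.1, 0.9, -0.6]
opening: 0.0873
gripper_force: 0.0
373 [0.48932817 0.09429435 0.03001834] [0.52548842 0.13611105 0.07743117]
```

View pics/b4.png

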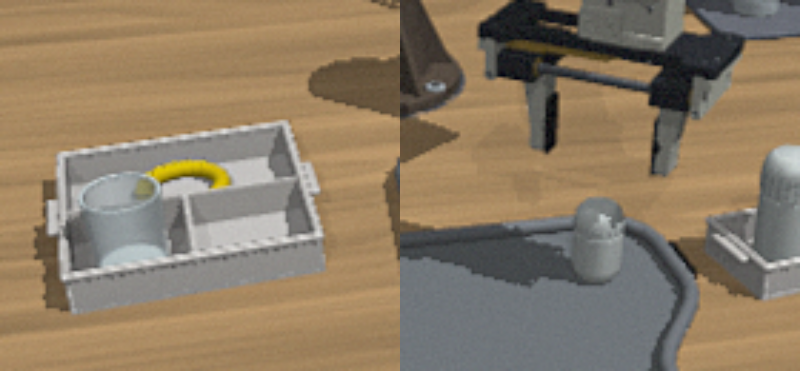

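The short beaker stands upright in its compartment. The short dispenser is at (.502,.115), below the gripper, and the fingers clear the tub items.

```bash
python3 -m crank '[[[0,0,-0.03],[0,0,0],1],[[0,0,-0.03],[0,0,0],1],[[0,0,-0.021],[0,0,0],1],[[0,0,0],[0,0,0],1],[[0,0,0],[0,0,0],1],[[0,0,0],[0,0,0],0.4],[[0,0,0],[0,0,0],0],[[0,0,0],[0,0,0],-0.3],[[0,0,0],[0,0,0],-1],[[0,0,0],[0,0,0],-1],[[0,0,0],[0,0,0],-1]]'
```

```text
clock: 31.3
tool_pos: [0.5019, 0.1153, 0.0372]
orientation: [-180.0, -0.0, -39.6]
force: [0.5, 0.4, 0.1]
opening: 0.045
gripper_force: 0.0
```

```bash
python3 -m crank '[[[0,0,0],[0,0,0],-1],[[0,0,0],[0,0,0],-1],[[0,0,0],[0,0,0],-1]]'
```

```text
clock: 31.6
tool_pos: [0.502, 0.1153, 0.0371]
orientation: [-180.0, -0.0, -39.6]
force: [-1.2, 0.3, 1.9]
opening: 0.0411
gripper_force: 30.0
```

```bash
python3 -m crank '[[[0,0,0.01],[0,0,0],-1],[[0,0,0.03],[0,0,0],-1],[[0,0,0.04],[0,0,0],-1],[[0.002,-0.025,0],[0,0,0],-1],[[0.002,-0.03,0],[0,0,0],-1],[[0.002,-0.03,0],[0,0,0],-1],[[0.002,-0.03,0],[0,0,0],-1],[[0.002,-0.03,0],[0,0,0],-1],[[0.002,-0.03,0],[0,0,0],-1],[[0.002,-0.03,0],[0,0,0],-1],[[0.002,-0.03,0],[0,0,0],-1],[[0.002,-0.03,0],[0,0,0],-1]]'
python3 -m crank '[[[0.002,-0.03,0],[0,0,0],-1],[[0.002,-0.03,0],[0,0,0],-1],[[0.002,-0.03,0],[0,0,0],-1],[[0.002,-0.03,0],[0,0,0],-1],[[0.002,-0.03,0],[0,0,0],-1],[[0,-0.0075,0],[0,0,0],-1],[[0,0,0],[0,0,0],-1],[[0,0,0],[0,0,0],-1],[[0,0,0],[0,0,0],-1]]'
```

```text
clock: 32.8
tool_pos: [0.5198, -0.151, 0.1177]
orientation: [-180.0, -0.0, -39.6]
force: [0.1, 0.1, -1.1]
opening: 0.0413
gripper_force: 30.0
clock: 33.7
tool_pos: [0.5299, -0.3063, 0.1173]
orientation: [-180.0, 0.0, -39.6]
force: [-0.2, 0.9, -0.8]
opening: 0.0408
gripper_force: 30.0
```

```bash
python3 -m crank '[[[0,-0.001,-0.03],[0,0,0],-1],[[0,0,-0.03],[0,0,0],-1],[[0,0,-0.018],[0,0,0],-1],[[0,0,-0.005],[0,0,0],-1],[[0,0,0],[0,0,0],-1],[[0,0,0],[0,0,0],-1],[[0,0,0],[0,0,0],-1]]'
python3 - <<'E'
from h import *
s,d=snap('scene')
cv2.imwrite('pics/b5.png',cv2.resize(s[150:290,90:240],None,fx=4,fy=4))
E
```

```text
clock: 34.4
tool_pos: [0.5309, -0.3084, 0.0355]
orientation: [-179.9, -0.1, -39.6]
force: [0.0, -0.4, -1.5]
opening: 0.0411
gripper_force: 30.0
```

View pics/b5.png

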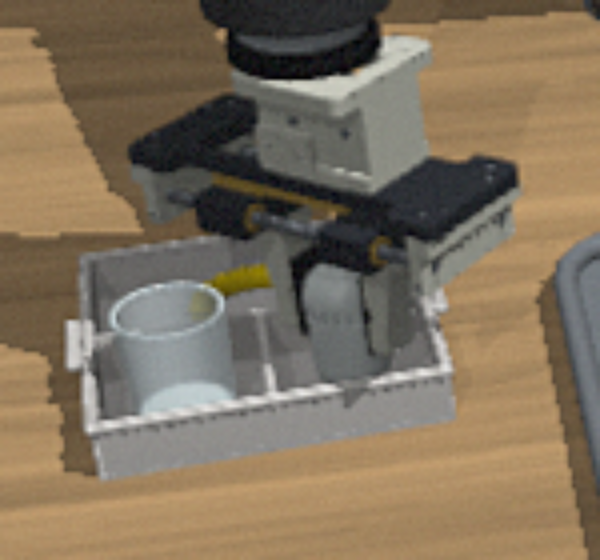

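The short dispenser hangs upright in the second small compartment at (340,330), with the fingers on the diagonal. I'll lower it and open only partway.

```bash
python3 -m crank '[[[0,0,-0.002],[0,0,0],-1],[[0,0,-0.0015],[0,0,0],-1],[[0,0,0],[0,0,0],-1],[[0,0,0],[0,0,0],-1],[[0,0,0],[0,0,0],-1]]'
```

```text
clock: 34.95
tool_pos: [0.5303, -0.3085, 0.0311]
orientation: [-180.0, -0.1, -39.6]
force: [-0.6, 0.9, 6.0]
opening: 0.0414
gripper_force: 30.0
```

```bash
python3 -m crank '[[[0,0,0],[0,0,0],0.1],[[0,0,0],[0,0,0],0.23],[[0,0,0],[0,0,0],0.23],[[0,0,0],[0,0,0],0.23],[[0,0,0.01],[0,0,0],0.23],[[0,0,0.03],[0,0,0],0.23],[[0,0,0.04],[0,0,0],0.23],[[0,0,0.05],[0,0,0],0.23],[[0,0.05,0.02],[0,0,0],0.23],[[0,0.05,0],[0,0,0],0.23],[[0,0.05,0],[0,0,0],0.23],[[0,0.05,0],[0,0,0],0.23]]'
python3 -m crank '[[[0,0.04,0],[0,0,0],1],[[0,0,0],[0,0,0],1],[[0,0,0],[0,0,0],1],[[0,0,0],[0,0,0],1],[[0,0,0],[0,0,0],1],[[0,0,0],[0,0,0],1]]'
python3 - <<'E'
from h import *
s,d=snap('scene','end.png')
E
```

```text
clock: 36.15
tool_pos: [0.5297, -0.1103, 0.1803]
orientation: [-179.9, -0.1, -39.7]
force: [1.1, 1.2, 0.7]
opening: 0.054
gripper_force: 0.0
clock: 36.75
tool_pos: [0.5298, -0.0729, 0.1791]
orientation: [180.0, 0.0, -39.7]
force: [-0.1, -0.9, 0.6]
opening: 0.0874
gripper_force: 0.0
```

View pics/end.png

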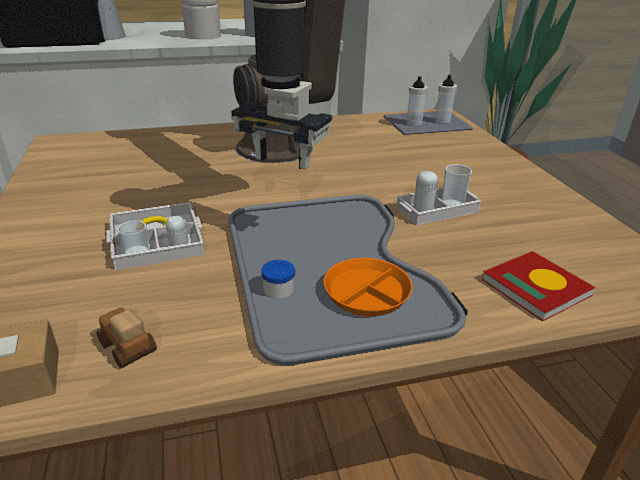

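The picture shows everything in place: the tub at (438,200), the caddy at (155,235), the plate and pot not moved, and the robot clear.

```bash
python3 -c "
from plant import close_job
print(close_job())"
```

```text
the job is handed in; nothing more can be done
None
```

Both kits are made up as asked and the job is handed in at about 37 s on the robot's clock; the last picture showed every item in its compartment, the beakers and dispensers upright, and the plate and snack pot where they were.

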